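# Sort three loose engine bolts by length into their trays

## Robot

A 6-joint arm with a two-finger parallel gripper is mounted at the origin on the work surface. World frame = base frame: x ahead of the robot, y to its left, z up, the work surface at z = 0. Lengths are in m, angles in rad, forces in N, time in s.
With the tool pointing down it reaches from about 0.425 to 0.95 m from the base axis. Payload 3.5 kg.
Tool frame: the origin (TCP) lies at the very end of the fingers, on their centre line; the grasp point (between the pads) lies 19 mm behind it; z points along the fingers, y is the direction in which the jaws open and shut (so a half turn about z gives the same grasp; the last joint's range is limited). The gripper opens to 85 mm and grips with 20 to 120 N. Pads are 22 mm wide; open, the fingers measure 114 mm over their backs; the gripper's body (76 mm by 85 mm) begins 54 mm behind the grasp point. The pads swing forward as they close: fully open they stand 13 mm farther back than shut.
Start: joints at [1.048, 0.286, 1.577, -0, 1.279, -0.15], TCP at [0.246, 0.629, 0.21] pointing down, gripper open.
Joint ranges: [-2.77, 2.77], [-0.9, 2.22], [0.21, 2.48], [-1.53, 4.67], [0.24, 2.81], [-2.84, 2.84]. Speed limits (rad/s): [2.79, 2.79, 3.14, 3.14, 3.14, 3.14].

## Interface

Orientations are given as a unit quaternion [x, y, z, w].
In Python, from plant import get_state, vision, ctrl, cut_out gives the robot as it stands.
- The arm moves only by the tool jog_arm, never from a script. Its argument "commands" is text: rows parted by semicolons, each of 6 numbers parted by spaces: the shift along the world's x, y, z in m, then the turn, a rotation vector about the world's x, y, z in rad. A call has 1 to 20 rows; each row is the pose to reach, as a shift and turn from the pose commanded when the call began; what a row does not reach only later rows make up. A row lasts 1/8 s, in which the tool goes at most 62.5 mm and 10.7 degrees, less where a joint would pass 70% of its speed; a pose out of reach is approached as far as the arm can. A call with a gripper value outside its range is refused whole. "gripper" is the opening in per cent of the stroke, from 0 (shut) to 100 (fully open), set as the call begins (left out, the last holds). The fingers move at their own pace and stop on an object; "grip_force" is the grip in N (left out, the last holds). Time passes only in rows, so rows that repeat a pose let the fingers close. It gives the time, the measured TCP pose, the force and the opening at its end, in the units of the state.
- get_state(): the state, without advancing time (a new reading comes with each control period).
- vision.read_camera(name): name is "side" or "top" or "wrist"; returns a dict with "frame" (480x640x3 uint8, red, green, blue), "z_map" (480x640 float32, m along the optical axis (not along the pixel's ray), 0 where there is no reading), "fx", "fy", "cx", "cy" (pixels), "R" (3x3) and "t" (3): a world point X has camera coordinates R X + t. Camera axes: x right, y down, z forward; pixel columns grow to the right and rows downward; lengths in m; the calibration is good to about 2 mm. A picture is of the moment at which its call begins.
- ctrl.sign_off(): hands the job in, once; it reports no verdict.
Trained networks look in the newest picture that a camera, given by its name, has taken for a name from the list of things; names that differ only in an ending like _2 or _b are one class to them, and where a whole thing is asked for, a point or a joint stands for the part that bears it (a point fixed in the world has none). Each returns a list of dicts, best first, with "conf" (0 to 1); they miss things now and then, are a little off and sometimes report something else, mostly with a low value. They report only what shows in the picture. A call takes as long as a camera call. They do not tell look-alikes from the thing itself.
- cut_out(camera, query): "pixels" (480x640 bool, what is visible of it) and "box" ([centre column, centre row, width, height] in pixels, round what is visible of it).
The state is a dict: "time": time; "qpos": joint angles; "dq": joint speeds; "joint_efforts": joint torques, N m; "eef_pos": TCP position; "tcp_rot": TCP orientation; "contact_force": force on the tool from outside, world axes, zero at the start; "wrist_torque": the same for the moment, N m; "opening": opening from 0.0 (shut) to 1.0 (fully open).
Only numpy, scipy, OpenCV 4.12 (cv2) and the standard library are available. Lean on these libraries where they do the work, as an engineer would, in place of code of your own. Each camera call takes 0.05 s, during which the arm holds its last target.

## Task

Three engine bolts of different lengths, short, medium and long, lie loose on the bench; sort each into the tray that already holds bolts of its own length. Lay it flat on the tray floor beside them, parallel to them, heads the same way and level with theirs, without dropping it. Leave the sorted bolts and the other parts on the bench where they lie.

Things in the scene. Friction and masses are not known exactly. Their poses are not given: they have to be found in the camera images.
- bolt_short_centre (a point): the loose short engine bolt, to be sorted: plain dark steel, hexagon head 18 mm across flats and 8 mm thick, round shank 12 mm thick, threaded at the tip; 70 mm under the head, 78 mm overall. The point lies on the bolt's axis half-way along its length, 7.5 mm above what it lies on; x runs level from head to tip, z up as it lies at the start (the shank dips some 2 degrees to the tip)
- bolt_short_head (a point): centre of the head of the loose short bolt, 35 mm from its centre towards -x
- bolt_medium_centre (a point): the loose medium engine bolt, to be sorted: plain dark steel, hexagon head 18 mm across flats and 8 mm thick, round shank 12 mm thick, threaded at the tip; 95 mm under the head, 103 mm overall. The point lies on the bolt's axis half-way along its length, 7.5 mm above what it lies on; x runs level from head to tip, z up as it lies at the start (the shank dips some 2 degrees to the tip)
- bolt_medium_head (a point): centre of the head of the loose medium bolt, 48 mm from its centre towards -x
- bolt_long_centre (a point): the loose long engine bolt, to be sorted: plain dark steel, hexagon head 18 mm across flats and 8 mm thick, round shank 12 mm thick, threaded at the tip; 120 mm under the head, 128 mm overall. The point lies on the bolt's axis half-way along its length, 7.5 mm above what it lies on; x runs level from head to tip, z up as it lies at the start (the shank dips some 2 degrees to the tip)
- bolt_long_head (a point): centre of the head of the loose long bolt, 60 mm from its centre towards -x
- tray_short: the parts tray that holds the short bolts (78 mm overall): bright sheet metal, open, fixed, outside 166 (x) x 109 (y) x 22 mm high, walls and floor 3 mm thick; origin under its middle. Two short bolts lie in it along x, heads towards -x, at about y -39 and -17 mm, head centres at x about -68 mm; from there to y +51 mm it is free: room for one more with fingers either side
- kept_short_0_head (a point): centre of the head of one of the two short bolts already sorted in its tray (the outer one, next to the -y wall); loose, same make as the bolt to be sorted; x runs from head to tip
- kept_short_1_head (a point): centre of the head of one of the two short bolts already sorted in its tray (the one next to the free part of the tray); loose, same make as the bolt to be sorted; x runs from head to tip
- tray_medium: the parts tray that holds the medium bolts (103 mm overall): bright sheet metal, open, fixed, outside 166 (x) x 109 (y) x 22 mm high, walls and floor 3 mm thick; origin under its middle. Two medium bolts lie in it along x, heads towards -x, at about y -39 and -17 mm, head centres at x about -68 mm; from there to y +51 mm it is free: room for one more with fingers either side
- kept_medium_0_head (a point): centre of the head of one of the two medium bolts already sorted in its tray (the outer one, next to the -y wall); loose, same make as the bolt to be sorted; x runs from head to tip
- kept_medium_1_head (a point): centre of the head of one of the two medium bolts already sorted in its tray (the one next to the free part of the tray); loose, same make as the bolt to be sorted; x runs from head to tip
- tray_long: the parts tray that holds the long bolts (128 mm overall): bright sheet metal, open, fixed, outside 166 (x) x 109 (y) x 22 mm high, walls and floor 3 mm thick; origin under its middle. Two long bolts lie in it along x, heads towards -x, at about y -39 and -17 mm, head centres at x about -68 mm; from there to y +51 mm it is free: room for one more with fingers either side
- kept_long_0_head (a point): centre of the head of one of the two long bolts already sorted in its tray (the outer one, next to the -y wall); loose, same make as the bolt to be sorted; x runs from head to tip
- kept_long_1_head (a point): centre of the head of one of the two long bolts already sorted in its tray (the one next to the free part of the tray); loose, same make as the bolt to be sorted; x runs from head to tip
- mat: thin black mat, 196 x 352 x 3 mm, fixed, under the three trays; origin under its middle. The trays are alike, turned as the mat is, side by side along its y, 110 mm apart; which tray is in which place changes. Bolts already in the trays tell them apart
- gear: loose steel gear lying flat among the bolts, 72 mm across, 14 mm thick; origin under its middle; not to be moved
- bearing: loose needle bearing cage standing on end amid the bolts, 32 mm across, 22 mm high; origin under its middle; not to be moved
- spanner: loose spanner, 190 mm long, lying beyond the bolts; origin under its middle; not to be moved
- lever: loose dark crank lever with an eye at each end, 160 mm long, 14 mm high, beyond the bolts and trays; origin under its middle; not to be moved
- plate: loose round clutch plate, 140 mm across, 11 mm high, to the right of the bolts; origin under its middle; not to be moved
Not all that is in view belongs to the job. Leave any yellow look-alike of the part that bears bolt_short_centre alone.

How it is judged:
At the end, for the whole second after the job is handed in: Each loose bolt lies in the tray of its length, flat on the floor (centre under 16 mm above the tray's underside, not on another bolt), within 0.25 rad of parallel to the tray's long side, head centre within 20 mm of the sorted heads' line (tray x -88 to -48 mm), let go and at rest (y of bolt_short_centre in the frame of tray_short between -0.05 and 0.05 m and x of bolt_short_head in the frame of tray_short between -0.088 and -0.048 m and z of bolt_short_centre in the frame of tray_short below 0.016 m and angle between the x axis of bolt_short_centre and the x axis of tray_short, either way round below 0.25 rad and linear speed of each of bolt_short, bolt_medium, bolt_long below 0.02 m/s and y of bolt_medium_centre in the frame of tray_medium between -0.05 and 0.05 m and x of bolt_medium_head in the frame of tray_medium between -0.088 and -0.048 m and z of bolt_medium_centre in the frame of tray_medium below 0.016 m and angle between the x axis of bolt_medium_centre and the x axis of tray_medium, either way round below 0.25 rad and y of bolt_long_centre in the frame of tray_long between -0.05 and 0.05 m and x of bolt_long_head in the frame of tray_long between -0.088 and -0.048 m and z of bolt_long_centre in the frame of tray_long below 0.016 m and angle between the x axis of bolt_long_centre and the x axis of tray_long, either way round below 0.25 rad); the robot touches nothing.
It fails at once if the short bolt is dropped or thrown (moves faster than 0.8 m/s, a fall of some 3 cm, while the fingers do not hold it) (linear speed of bolt_short above 0.8 m/s and contact force between the fingers and bolt_short below 0.2 N).
It fails at once if the medium bolt is dropped or thrown (moves faster than 0.8 m/s, a fall of some 3 cm, while the fingers do not hold it) (linear speed of bolt_medium above 0.8 m/s and contact force between the fingers and bolt_medium below 0.2 N).
It fails at once if the long bolt is dropped or thrown (moves faster than 0.8 m/s, a fall of some 3 cm, while the fingers do not hold it) (linear speed of bolt_long above 0.8 m/s and contact force between the fingers and bolt_long below 0.2 N).
It fails at once if a bolt already sorted is shifted by more than 15 mm (distance of any of kept_short_0_head, kept_short_1_head, kept_medium_0_head, kept_medium_1_head, kept_long_0_head, kept_long_1_head from where it was at the start of the episode above 0.015 m).
It fails at once if the gear, bearing, spanner, lever or clutch plate is moved by more than 20 mm (distance of any of gear, bearing, spanner, lever, plate from where it was at the start of the episode above 0.02 m).
It also fails if it takes over 69 s, if anything falls off the work surface, if the arm or the gripper's body presses on something with over 40 N, if the wrist force passes 120 N, or if a joint passes its speed limit or range.

## Working session

There is one attempt and no reset: what is moved stays moved. The work goes in short steps, Python scripts to look and compute and a tool call to move; the robot and the scene stay as the last step left them, time stands still between calls to the robot, and variables do not carry over. Pictures are saved under pics/ and viewed, and the job is handed in when it is done.

Besides the shell and the picture viewer there is one more tool, called after ">>>" as name(argument=value, ...) on one line, values as JSON. jog_arm: Moves the arm, as the interface text tells. Its arguments: {"type":"object","properties":{"commands":{"type":"string"},"gripper":{"type":"number"},"grip_force":{"type":"number"}},"required":["commands"]}

```bash
mkdir -p pics; ls
cat > h.py <<'E'
import numpy as np, cv2, pickle
from plant import get_state, vision, ctrl, cut_out
def cam(n):
    d=vision.read_camera(n); pickle.dump(d,open(f'{n}.pkl','wb')); return d
def save(d,f): cv2.imwrite('pics/'+f,cv2.cvtColor(d['frame'],cv2.COLOR_RGB2BGR))
def world(d,u,v,z=None):
    u=np.asarray(u,float);v=np.asarray(v,float)
    if z is None: z=d['z_map'][v.astype(int),u.astype(int)]
    p=np.stack([(u-d['cx'])/d['fx']*z,(v-d['cy'])/d['fy']*z,z],-1)
    return (p-d['t'])@d['R']
E
python3 - <<'E'
from h import *
for n in ['top','side','wrist']:
    d=cam(n);save(d,n+'0.png');print(n,d['R'].round(3),d['t'].round(3),d['fx'])
print(get_state())
E
```

```text
pics
top [[-0.026 -0.999 -0.044]
 [-0.993  0.031 -0.117]
 [ 0.118  0.04  -0.992]] [-0.04   0.559  0.89 ] 433.99905500523005
side [[-0.96  -0.282  0.004]
 [-0.192  0.643 -0.742]
 [ 0.206 -0.712 -0.671]] [0.511 0.195 0.924] 519.7208482887964
wrist [[ 0.364  0.931 -0.001]
 [ 0.891 -0.348  0.293]
 [ 0.272 -0.108 -0.956]] [-0.675 -0.039  0.379] 378.8549134252066
{'time': 0.15, 'qpos': array([ 1.04799430e+00,  2.87008630e-01,  1.57783482e+00,  3.89644676e-05,
        1.27859528e+00, -1.50053204e-01]), 'dq': array([ 0.00126272, -0.0033792 , -0.00477511,  0.00032496,  0.00129078,
        0.00048305]), 'joint_efforts': array([ 7.47662652e-04, -4.06601322e+01, -2.93141806e+01, -1.00869179e-04,
        3.91918016e-03,  1.23364188e-06]), 'eef_pos': array([0.2455405 , 0.62817142, 0.20853718]), 'tcp_rot': array([ 1.85302772e-01,  9.82681042e-01, -8.65135556e-04, -3.22316324e-04]), 'contact_force': array([ 0.08932744,  0.26687949, -0.06964705]), 'wrist_torque': array([-0.01604928, -0.04355628,  0.02428181]), 'opening': 0.9973353079164918}
```

View pics/top0.png

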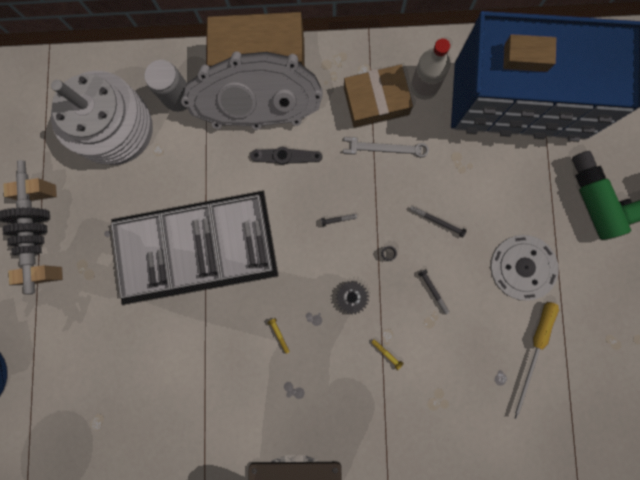

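View pics/side0.png

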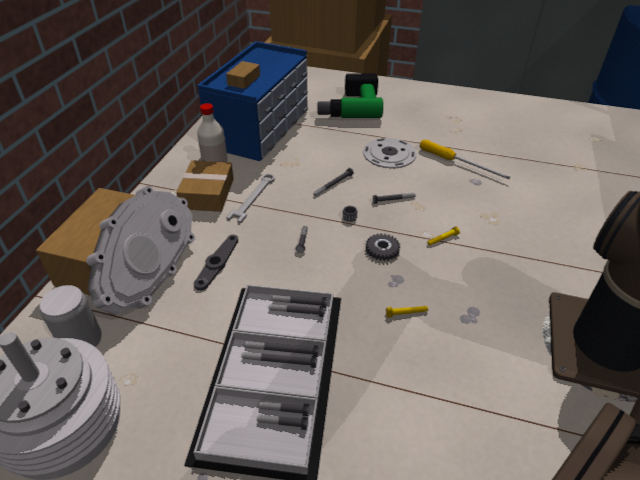

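View pics/wrist0.png

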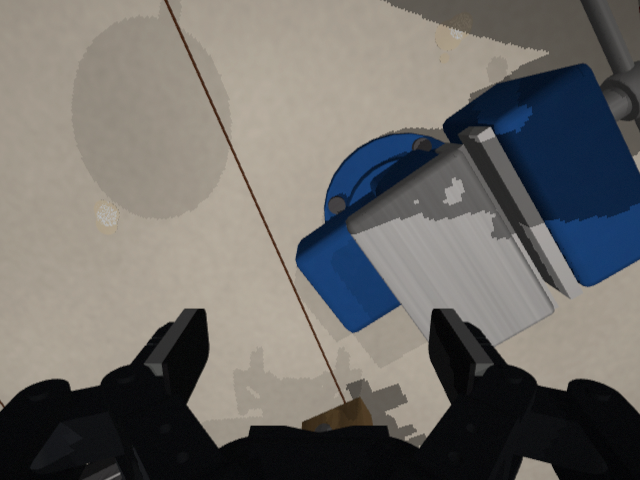

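Run:
```python
from h import *
d=pickle.load(open('top.pkl','rb'))
im=cv2.cvtColor(d['frame'],cv2.COLOR_RGB2BGR)
cv2.imwrite('pics/topA.png',cv2.resize(im[180:310,100:290],None,fx=4,fy=4,interpolation=cv2.INTER_CUBIC))
cv2.imwrite('pics/topB.png',cv2.resize(im[190:330,300:480],None,fx=4,fy=4,interpolation=cv2.INTER_CUBIC))
for n,pts in {'short':[(321,220),(356,216)],'med':[(422,272),(446,311)],'long':[(463,234),(409,207)],'keptS0':[(0,0)]}.items():
    for p in pts: print(n,p,world(d,*p).round(4) if p[0] else'')
for q in ['bolt_short_centre','bolt_medium_centre','bolt_long_centre','tray_short','tray_medium','tray_long','kept_short_1_head','mat','gear','bearing','plate','lever','spanner']:
    for r in cut_out('top',q):
        m=r['pixels'];v,u=np.nonzero(m);P=world(d,u,v);print(q,round(r['conf'],2),np.round(r['box']),np.median(P,0).round(3))
```

```text
short (321, 220) [ 0.5987 -0.0683  0.0177]
short (356, 216) [ 0.6064 -0.1447  0.009 ]
med (422, 272) [ 0.4804 -0.2792  0.0166]
med (446, 311) [ 0.3975 -0.3256  0.0123]
long (463, 234) [ 0.5584 -0.3692  0.0198]
long (409, 207) [ 6.242e-01 -2.621e-01 -5.000e-04]
keptS0 (0, 0) 
bolt_short_centre 0.72 [337. 219.  34.  18.] [ 0.6   -0.105  0.012]
bolt_short_centre 0.71 [387. 356.  25.  27.] [ 0.308 -0.2    0.012]
bolt_short_centre 0.55 [279. 338.  18.  37.] [0.359 0.03  0.012]
bolt_medium_centre 0.61 [434. 293.  31.  44.] [ 0.444 -0.3    0.012]
bolt_long_centre 0.53 [439. 222.  61.  33.] [ 0.585 -0.327  0.011]
tray_short 0.62 [141. 254.  58.  82.] [0.54  0.34  0.006]
tray_medium 0.75 [242. 237.  61.  83.] [0.571 0.116 0.006]
tray_long 0.65 [191. 247.  61.  86.] [0.55  0.23  0.007]
tray_long 0.23 [433. 293.  29.  45.] [ 0.444 -0.3    0.012]
kept_short_1_head 0.79 [154. 271.  14.  36.] [0.5   0.303 0.018]
kept_short_1_head 0.18 [354. 299.  30.  30.] [ 0.431 -0.13   0.013]
mat 0.64 [194. 249. 166. 113.] [0.48  0.199 0.003]
mat 0.46 [524. 271.  68.  66.] [ 0.484 -0.497  0.004]
mat 0.25 [338. 220.  36.  14.] [ 0.6   -0.102  0.012]
gear 0.89 [353. 299.  33.  30.] [ 0.429 -0.13   0.013]
bearing 0.64 [194. 248. 165. 112.] [0.482 0.173 0.003]
plate 0.59 [526. 268.  69.  66.] [ 0.484 -0.498  0.004]
plate 0.33 [242. 237.  61.  80.] [0.572 0.118 0.006]
plate 0.25 [154. 272.   9.  35.] [0.494 0.303 0.018]
lever 0.95 [287. 157.  72.  19.] [0.747 0.01  0.009]
spanner 0.82 [384. 150.  84.  24.] [ 0.758 -0.219  0.007]
```

View pics/topA.png

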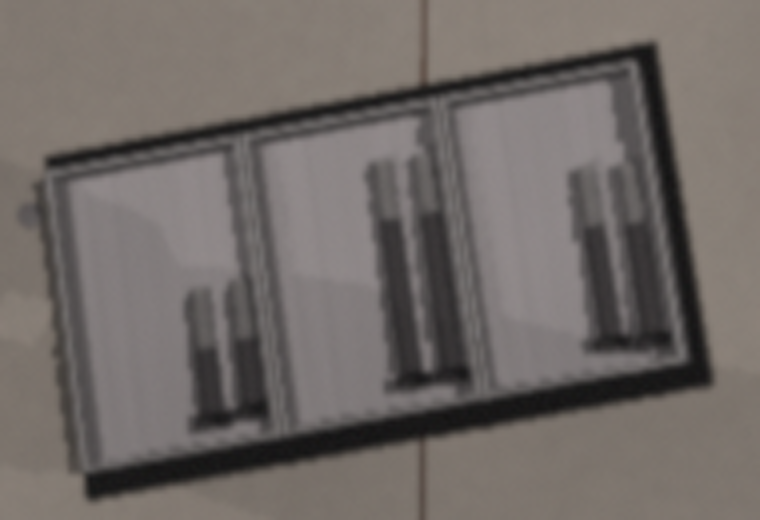

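View pics/topB.png

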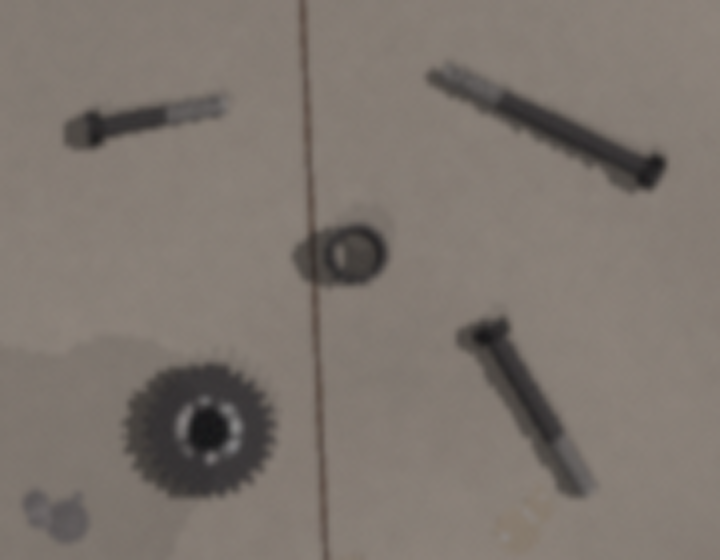

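```bash
cat > fit.py <<'E'
from h import *
def line(P,headref=None):
    xy=P[:,:2].astype(np.float32)
    vx,vy,x0,y0=cv2.fitLine(xy,cv2.DIST_HUBER,0,1e-4,1e-4).ravel()
    s=(xy-[x0,y0])@[vx,vy]; a,b=np.percentile(s,[1,99])
    p=np.array([x0,y0]);d=np.array([vx,vy])
    return p+d*a,p+d*b,b-a,np.degrees(np.arctan2(vy,vx))
if __name__=='__main__':
  for n in ['top','side']:
    d=cam(n)
    for q in ['bolt_short_centre','bolt_medium_centre','bolt_long_centre','kept_short_1_head','kept_medium_1_head','kept_long_1_head','tray_short','tray_medium','tray_long']:
      for r in cut_out(n,q)[:4]:
        v,u=np.nonzero(r['pixels']);P=world(d,u,v)
        if 'tray' in q: 
            P=P[P[:,2]<.03]; R=cv2.minAreaRect(P[:,:2].astype(np.float32)*1000);print(n,q,round(r['conf'],2),np.round(R[0],1),np.round(R[1],1),round(R[2],1));continue
        lo=.006 if 'bolt_' in q else .012
        P=P[(P[:,2]>lo)&(P[:,2]<.035)]
        if len(P)<20: continue
        a,b,L,an=line(P);print(n,q,round(r['conf'],2),len(P),a.round(3),b.round(3),'mid',((a+b)/2).round(4),L.round(3),an.round(1))
E
python3 fit.py
```

```text
top bolt_short_centre 0.8 216 [0.319 0.011] [0.388 0.043] mid [0.3532 0.0274] 0.076 25.0
top bolt_short_centre 0.5 212 [ 0.285 -0.224] [ 0.337 -0.171] mid [ 0.3111 -0.1978] 0.074 45.7
top bolt_short_centre 0.49 202 [ 0.594 -0.069] [ 0.606 -0.144] mid [ 0.6    -0.1068] 0.076 -80.5
top bolt_medium_centre 0.69 278 [ 0.393 -0.328] [ 0.482 -0.279] mid [ 0.4376 -0.3034] 0.101 28.9
top bolt_long_centre 0.78 342 [ 0.559 -0.374] [ 0.62  -0.265] mid [ 0.5897 -0.3193] 0.125 60.9
top kept_short_1_head 0.66 697 [0.462 0.247] [0.64  0.232] mid [0.5509 0.2397] 0.179 -4.8
top kept_short_1_head 0.47 204 [0.464 0.297] [0.539 0.31 ] mid [0.5014 0.3034] 0.076 10.0
top kept_medium_1_head 0.8 241 [0.501 0.08 ] [0.596 0.095] mid [0.5485 0.0877] 0.097 9.1
top kept_medium_1_head 0.63 140 [ 0.561 -0.373] [ 0.618 -0.269] mid [ 0.5894 -0.3209] 0.119 61.1
top kept_long_1_head 0.55 281 [0.483 0.189] [0.605 0.208] mid [0.5442 0.1984] 0.123 9.1
top tray_short 0.85 [533.7 332.1] [173.9 125.8] 8.2
top tray_short 0.25 [552.2 217.6] [172.9 112. ] 8.1
top tray_short 0.17 [748.1   5.5] [ 39.1 159.3] 1.7
top tray_medium 0
[... 551 characters left out ...]
 [ 0.557 -0.371] [ 0.619 -0.26 ] mid [ 0.5877 -0.3153] 0.128 60.8
side bolt_long_centre 0.61 195 [ 0.556 -0.37 ] [ 0.619 -0.259] mid [ 0.5871 -0.3149] 0.128 60.4
side kept_short_1_head 0.66 393 [0.462 0.303] [0.536 0.314] mid [0.4991 0.3087] 0.075 8.0
side kept_medium_1_head 0.91 336 [0.498 0.086] [0.599 0.1  ] mid [0.5482 0.0934] 0.102 7.8
side kept_long_1_head 0.93 519 [0.48  0.196] [0.605 0.214] mid [0.5424 0.2048] 0.126 8.3
side tray_short 0.61 [535.5 326.5] [176.9 118.1] 8.6
side tray_short 0.57 [ 762.9 -212.2] [188.6  45.8] 85.2
side tray_short 0.34 [ 593.7 -319.4] [129.4  26.6] 59.5
side tray_medium 0.77 [569. 112.] [174.3 113.5] 8.7
side tray_long 0.97 [552.3 219.5] [177.5 117.9] 6.7
```

>>> jog_arm(commands="0.353 -0.734 0.0 0 0 -1.035;0.353 -0.734 0.0 0 0 -1.035;0.353 -0.734 0.0 0 0 -1.035;0.353 -0.734 0.0 0 0 -1.035;0.353 -0.734 0.0 0 0 -1.035;0.353 -0.734 0.0 0 0 -1.035;0.353 -0.734 0.0 0 0 -1.035;0.353 -0.734 0.0 0 0 -1.035;0.353 -0.734 0.0 0 0 -1.035;0.353 -0.734 0.0 0 0 -1.035;0.353 -0.734 0.0 0 0 -1.035;0.353 -0.734 -0.04 0 0 -1.035;0.353 -0.734 -0.06 0 0 -1.035;0.353 -0.734 -0.06 0 0 -1.035;0.353 -0.734 -0.06 0 0 -1.035;0.353 -0.734 -0.06 0 0 -1.035;0.353 -0.734 -0.06 0 0 -1.035", gripper=50, grip_force=50)

```text
time: 3.92
eef_pos: [0.5992, -0.1041, 0.1512]
tcp_rot: [0.646, 0.763, 0.0, 0.001]
contact_force: [-0.1, 1.3, 0.2]
opening: 0.501
```

```bash
cat > look.py <<'E'
import sys
from h import *
from fit import line
q,f=sys.argv[1:3]
d=cam('wrist');save(d,f)
s=get_state();print(s['time'],s['eef_pos'].round(4),s['tcp_rot'].round(4),s['opening'],s['contact_force'].round(1))
for r in cut_out('wrist',q)[:3]:
    v,u=np.nonzero(r['pixels']);P=world(d,u,v);P=P[(P[:,2]>.004)&(P[:,2]<.035)]
    if len(P)<20: continue
    a,b,L,an=line(P);print(round(r['conf'],2),len(P),a.round(4),b.round(4),'mid',((a+b)/2).round(4),L.round(3),an.round(1))
E
python3 look.py bolt_short_centre w1.png
```

```text
3.975 [ 0.5991 -0.1042  0.151 ] [6.465e-01 7.629e-01 4.000e-04 9.000e-04] 0.5009588154448722 [ 0.1 -0.  -0.7]
0.79 1393 [ 0.5956 -0.0681] [ 0.6083 -0.1439] mid [ 0.6019 -0.106 ] 0.077 -80.5
0.6 126 [ 0.3386 -0.1808] [ 0.3413 -0.1672] mid [ 0.34  -0.174] 0.014 78.9
```

View pics/w1.png

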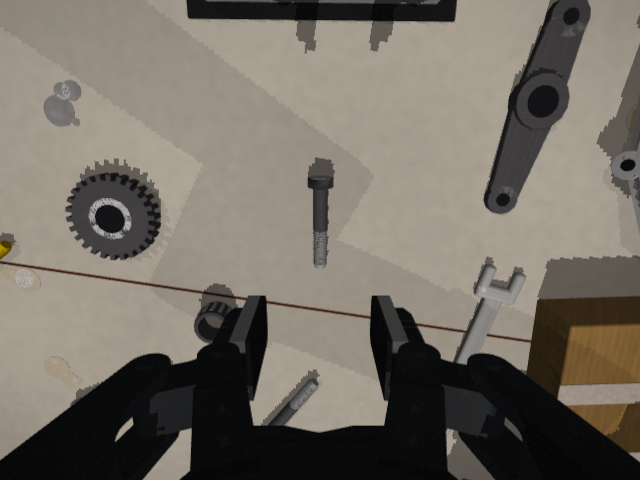

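>>> jog_arm(commands="0.002 -0.002 -0.06 0 0 0;0.002 -0.002 -0.11 0 0 0;0.002 -0.002 -0.135 0 0 0;0.002 -0.002 -0.148 0 0 0;0.002 -0.002 -0.148 0 0 0;0.002 -0.002 -0.148 0 0 0")

```text
time: 4.78
eef_pos: [0.6022, -0.1077, 0.0035]
tcp_rot: [0.647, 0.762, 0.001, 0.002]
contact_force: [0.3, 0.3, -0.3]
opening: 0.497
```

>>> jog_arm(commands="0 0 0 0 0 0;0 0 0 0 0 0;0 0 0 0 0 0;0 0 0 0 0 0;0 0 0 0 0 0;0 0 0 0 0 0;0 0 0.02 0 0 0;0 0 0.04 0 0 0;0 0 0.04 0 0 0", gripper=0, grip_force=50)

```text
time: 5.9
eef_pos: [0.6033, -0.1082, 0.0455]
tcp_rot: [0.647, 0.762, 0.001, 0.003]
contact_force: [0.7, -0.2, -0.4]
opening: 0.001
```

```bash
python3 look.py bolt_short_centre w2.png
```

```text
5.95 [ 0.6022 -0.1078  0.0439] [6.472e-01 7.623e-01 7.000e-04 1.900e-03] 0.002938498293984869 [0.  0.5 0. ]
0.59 2449 [ 0.5958 -0.0681] [ 0.6048 -0.1238] mid [ 0.6003 -0.096 ] 0.056 -80.8
```

View pics/w2.png

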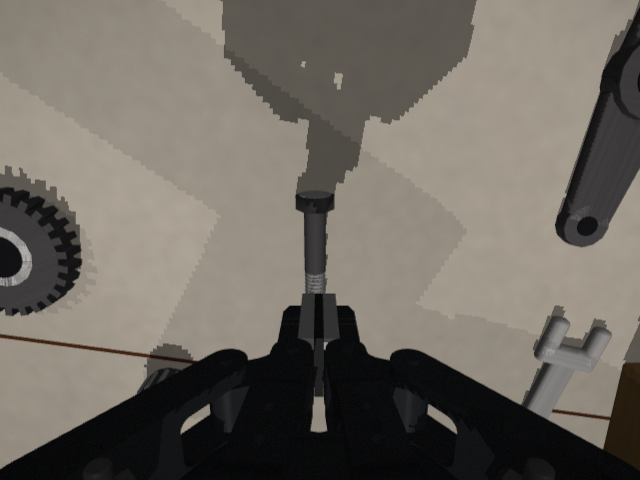

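Run:
```python
from h import *
d=pickle.load(open('wrist.pkl','rb'))
for v in range(286,350,6):
    print(v,[world(d,u,v).round(4).tolist() for u in (308,312,330)])
d=cam('side');save(d,'s2.png')
c=np.array([.602,-.108,.044]);p=d['R']@c+d['t'];print(p[0]/p[2]*d['fx']+d['cx'],p[1]/p[2]*d['fy']+d['cy'])
im=cv2.cvtColor(d['frame'],cv2.COLOR_RGB2BGR);cv2.imwrite('pics/s2c.png',cv2.resize(im[120:300,220:400],None,fx=3.3,fy=3.3))
```

```text
286 [[0.6005, -0.1213, 0.0109], [0.6027, -0.1203, 0.0123], [0.6142, -0.1242, -0.0005]]
292 [[0.6011, -0.125, 0.0108], [0.6033, -0.1241, 0.0119], [0.6148, -0.1279, -0.0001]]
298 [[0.5981, -0.0972, 0.0768], [0.5997, -0.0973, 0.0762], [0.6066, -0.0965, 0.0755]]
304 [[0.5983, -0.0979, 0.0805], [0.5998, -0.0975, 0.081], [0.6064, -0.0961, 0.0815]]
310 [[0.5984, -0.0976, 0.0859], [0.5998, -0.0973, 0.086], [0.6062, -0.0961, 0.0863]]
316 [[0.5985, -0.0981, 0.0895], [0.5998, -0.097, 0.0911], [0.6061, -0.0965, 0.09]]
322 [[0.5985, -0.0975, 0.0948], [0.5998, -0.0968, 0.0956], [0.6058, -0.096, 0.0953]]
328 [[0.5986, -0.0973, 0.0991], [0.6, -0.0975, 0.0984], [0.6056, -0.0957, 0.0999]]
334 [[0.5987, -0.0976, 0.1022], [0.6, -0.0977, 0.1017], [0.6058, -0.0968, 0.1017]]
340 [[0.5989, -0.0989, 0.1036], [0.6001, -0.0981, 0.1046], [0.6058, -0.0974, 0.1044]]
346 [[0.5987, -0.0962, 0.1113], [0.6005, -0.1005, 0.1043], [0.6052, -0.0955, 0.1108]]
301.7278518824195 223.31120301693113
```

View pics/s2c.png

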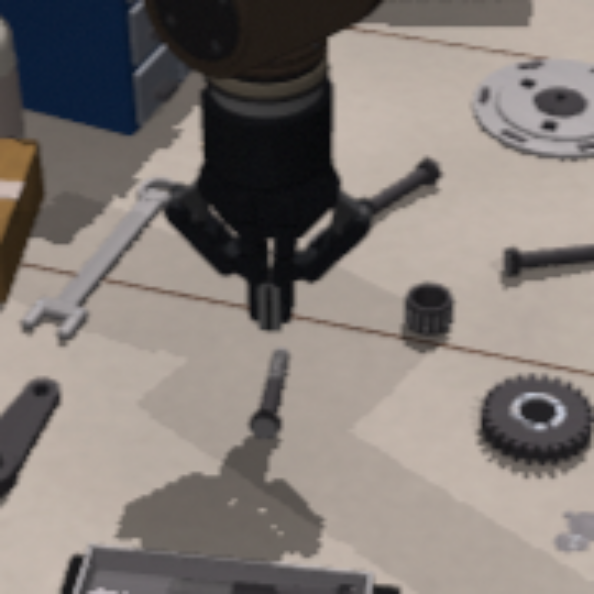

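Run:
```python
from h import *
d=pickle.load(open('side.pkl','rb'))
for v in range(202,226,2):
    print(v,[world(d,u,v).round(4).tolist() for u in (298,301,304)])
d=pickle.load(open('wrist.pkl','rb'))
print(-d['R'].T@d['t'], d['R'])
```

```text
202 [[0.6037, -0.0931, 0.1124], [0.601, -0.1038, 0.1048], [0.5915, -0.0944, 0.1142]]
204 [[0.6029, -0.0905, 0.1095], [0.6006, -0.1022, 0.101], [0.591, -0.0925, 0.1107]]
206 [[0.6042, -0.0938, 0.1015], [0.5985, -0.0957, 0.1013], [0.5916, -0.094, 0.1043]]
208 [[0.6061, -0.0988, 0.0919], [0.5982, -0.0945, 0.0971], [0.5919, -0.0946, 0.0985]]
210 [[0.6058, -0.0978, 0.0875], [0.5975, -0.0922, 0.0939], [0.593, -0.098, 0.0904]]
212 [[0.6052, -0.0955, 0.0842], [0.5982, -0.094, 0.087], [0.5922, -0.0952, 0.0875]]
214 [[0.6049, -0.0944, 0.0798], [0.5988, -0.0953, 0.0806], [0.5925, -0.0957, 0.0817]]
216 [[0.6062, -0.0975, 0.0717], [0.5979, -0.0925, 0.0777], [0.5932, -0.0978, 0.0745]]
218 [[0.6326, -0.1731, -0.0019], [0.3369, 0.6758, 0.7626], [0.5924, -0.095, 0.0716]]
220 [[0.6313, -0.1688, -0.004], [0.6247, -0.1704, -0.0037], [0.6164, -0.1671, 0.0011]]
222 [[0.6278, -0.1583, -0.0004], [0.6219, -0.1619, -0.0019], [0.3369, 0.6758, 0.7626]]
224 [[0.6261, -0.1532, -0.0017], [0.6199, -0.1559, -0.0024], [0.6129, -0.1561, -0.0008]]
[ 0.59093702 -0.03384755  0.20955902] [[ 0.98667243  0.16261416  0.00584358]
 [ 0.15361922 -0.94273415  0.29606326]
 [ 0.05365302 -0.29121977 -0.95515046]]
```

>>> jog_arm(commands="0 0 0 0 0 0;0 0 0 0 0 0;0 0 0 0 0 0", gripper=35)

```text
time: 6.42
eef_pos: [0.6006, -0.1073, 0.0412]
tcp_rot: [0.647, 0.762, -0.0, -0.0]
contact_force: [0.6, -0.1, -0.1]
opening: 0.35
```

```bash
python3 look.py bolt_short_centre w3.png
python3 - <<'E'
from h import *
d=pickle.load(open('wrist.pkl','rb'))
v,u=np.mgrid[240:400,230:410];P=world(d,u,v)
m=(P[...,2]>.045)&(P[...,2]<.12)
for lo in range(45,120,5):
    k=m&(P[...,2]>lo/1e3)&(P[...,2]<(lo+5)/1e3)
    if k.sum(): print(lo,k.sum(),P[k].min(0).round(3),P[k].max(0).round(3))
E
```

```text
6.475 [ 0.6006 -0.1073  0.0413] [ 6.472e-01  7.623e-01 -1.000e-04 -3.000e-04] 0.34719327097362856 [-0.2  0.4  0.3]
0.79 3097 [ 0.5958 -0.0682] [ 0.6079 -0.1432] mid [ 0.6018 -0.1057] 0.076 -80.9
60 40 [ 0.585 -0.119  0.062] [ 0.618 -0.096  0.065]
65 208 [ 0.575 -0.12   0.065] [ 0.626 -0.092  0.07 ]
70 478 [ 0.572 -0.12   0.07 ] [ 0.628 -0.092  0.075]
75 563 [ 0.572 -0.12   0.075] [ 0.628 -0.092  0.08 ]
80 632 [ 0.572 -0.12   0.08 ] [ 0.629 -0.092  0.085]
85 684 [ 0.572 -0.12   0.085] [ 0.629 -0.092  0.09 ]
90 746 [ 0.572 -0.121  0.09 ] [ 0.629 -0.092  0.095]
95 609 [ 0.572 -0.121  0.095] [ 0.628 -0.092  0.1  ]
100 1164 [ 0.573 -0.121  0.1  ] [ 0.627 -0.09   0.105]
105 803 [ 0.573 -0.116  0.105] [ 0.627 -0.089  0.11 ]
110 797 [ 0.574 -0.1    0.11 ] [ 0.625 -0.09   0.115]
115 759 [ 0.575 -0.1    0.115] [ 0.624 -0.091  0.12 ]
```

View pics/w3.png

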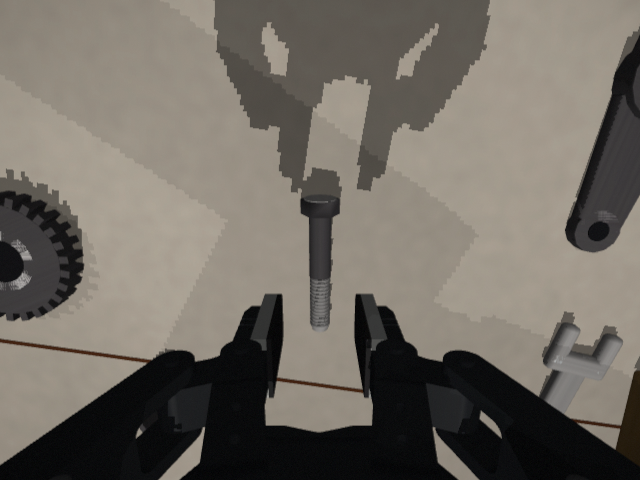

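>>> jog_arm(commands="0 0 -0.03 0 0 0;0 0 -0.05 0 0 0;0 0 -0.055 0 0 0;0 0 -0.055 0 0 0")

```text
time: 7.02
eef_pos: [0.6007, -0.1073, -0.0136]
tcp_rot: [0.647, 0.762, -0.0, -0.0]
contact_force: [-0.1, 0.5, 0.2]
opening: 0.348
```

```bash
python3 look.py bolt_short_centre w4.png
python3 - <<'E'
from h import *
d=pickle.load(open('wrist.pkl','rb'))
v,u=np.mgrid[240:400,230:410];P=world(d,u,v)
for lo in range(2,40,3):
    k=(P[...,2]>lo/1e3)&(P[...,2]<(lo+3)/1e3)
    if k.sum(): print(lo,k.sum(),P[k].min(0).round(3),P[k].max(0).round(3))
E
```

```text
7.075 [ 0.6013 -0.1075 -0.0129] [6.472e-01 7.623e-01 2.000e-04 4.000e-04] 0.34749641097714273 [ 0.8 -0.8  0.7]
0.72 5482 [ 0.5957 -0.0683] [ 0.6082 -0.1435] mid [ 0.602  -0.1059] 0.076 -80.5
2 3 [ 0.579 -0.141  0.002] [ 0.614 -0.087  0.005]
5 113 [ 0.588 -0.147  0.005] [ 0.618 -0.093  0.008]
8 992 [ 0.586 -0.146  0.008] [ 0.618 -0.074  0.011]
11 2519 [ 0.579 -0.145  0.011] [ 0.621 -0.073  0.014]
14 852 [ 0.574 -0.12   0.014] [ 0.627 -0.072  0.017]
17 662 [ 0.573 -0.12   0.017] [ 0.628 -0.072  0.02 ]
20 318 [ 0.572 -0.121  0.02 ] [ 0.629 -0.092  0.023]
23 381 [ 0.572 -0.117  0.023] [ 0.629 -0.092  0.026]
26 363 [ 0.572 -0.12   0.026] [ 0.629 -0.093  0.029]
29 373 [ 0.572 -0.12   0.029] [ 0.629 -0.092  0.032]
32 429 [ 0.572 -0.121  0.032] [ 0.629 -0.092  0.035]
35 462 [ 0.572 -0.12   0.035] [ 0.629 -0.092  0.038]
38 402 [ 0.572 -0.12   0.038] [ 0.629 -0.092  0.041]
```

View pics/w4.png

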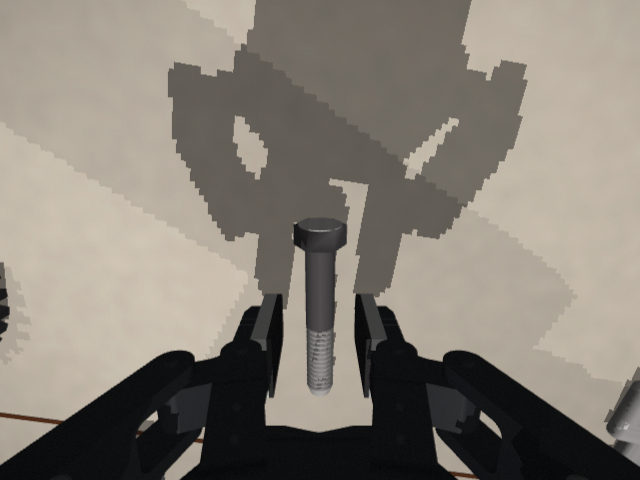

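>>> jog_arm(commands="0 0 -0.005 0 0 0;0 0 -0.006 0 0 0;0 0 -0.006 0 0 0")

```text
time: 7.5
eef_pos: [0.6008, -0.1073, -0.0194]
tcp_rot: [0.647, 0.762, 0.0, -0.0]
contact_force: [0.2, 0.1, -0.1]
opening: 0.354
```

>>> jog_arm(commands="0 0 0 0 0 0;0 0 0 0 0 0;0 0 0 0 0 0;0 0 0 0 0 0;0 0 0 0 0 0", gripper=0)

```text
time: 8.12
eef_pos: [0.601, -0.1074, -0.0191]
tcp_rot: [0.647, 0.762, 0.0, 0.0]
contact_force: [-0.6, 1.0, 2.9]
opening: 0.115
```

>>> jog_arm(commands="0 0 0.01 0 0 0;0 0 0.03 0 0 0;0 0 0.06 0 0 0;0 0 0.08 0 0 0;0 0 0.08 0 0 0")

```text
time: 8.75
eef_pos: [0.6026, -0.108, 0.0637]
tcp_rot: [0.647, 0.762, 0.001, 0.003]
contact_force: [-0.1, -1.1, -1.2]
opening: 0.112
```

```bash
python3 look.py bolt_short_centre w5.png
```

```text
8.8 [ 0.6014 -0.1076  0.0618] [6.472e-01 7.623e-01 4.000e-04 1.000e-03] 0.112993401816783 [-0.4  0.9 -0.6]
```

View pics/w5.png

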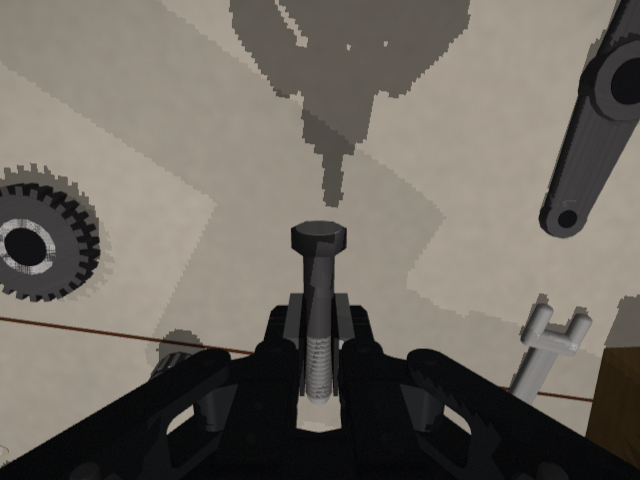

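>>> jog_arm(commands="-0.106 0.448 0.02 0 0 1.557;-0.106 0.448 0.02 0 0 1.557;-0.106 0.448 0.02 0 0 1.557;-0.106 0.448 0.02 0 0 1.557;-0.106 0.448 0.02 0 0 1.557;-0.106 0.448 0.02 0 0 1.557;-0.106 0.448 0.02 0 0 1.557;-0.106 0.448 0.02 0 0 1.557;-0.106 0.448 0.02 0 0 1.557;-0.106 0.448 0.02 0 0 1.557;-0.106 0.448 0.02 0 0 1.557;-0.106 0.448 0.02 0 0 1.557;-0.106 0.448 0.02 0 0 1.557")

```text
time: 10.48
eef_pos: [0.495, 0.3403, 0.0806]
tcp_rot: [-0.074, 0.997, -0.0, -0.0]
contact_force: [0.5, -0.4, 0.1]
opening: 0.115
```

```bash
python3 look.py kept_short_1_head w6.png
```

```text
10.525 [0.495  0.3403 0.0806] [-0.0741  0.9972  0.      0.    ] 0.1120133550383124 [-0.1 -0.1 -0.8]
0.88 2381 [0.4638 0.3   ] [0.5395 0.3114] mid [0.5017 0.3057] 0.077 8.6
```

View pics/w6.png

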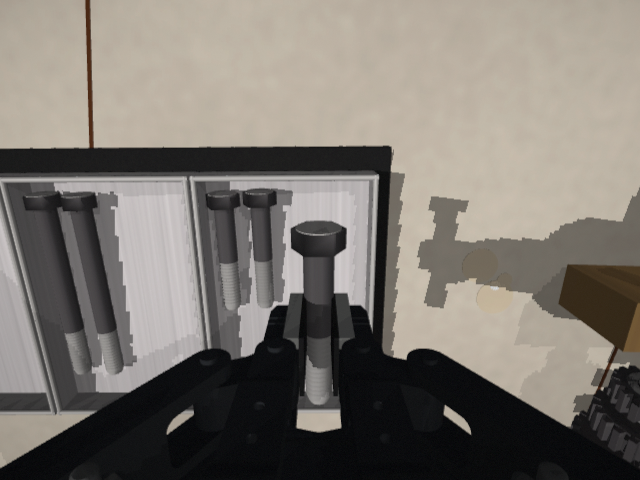

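>>> jog_arm(commands="0.002 0 -0.04 0 0 0;0.002 0 -0.07 0 0 0;0.002 0 -0.085 0 0 0;0.002 0 -0.09 0 0 0;0.002 0 -0.093 0 0 0;0.002 0 -0.093 0 0 0")

```text
time: 11.32
eef_pos: [0.4976, 0.341, -0.0114]
tcp_rot: [-0.075, 0.997, 0.0, 0.001]
contact_force: [-0.6, -0.2, -1.1]
opening: 0.117
```

>>> jog_arm(commands="0 0 -0.001 0 0 0;0 0 -0.002 0 0 0;0 0 -0.002 0 0 0")

```text
time: 11.7
eef_pos: [0.4975, 0.341, -0.0132]
tcp_rot: [-0.075, 0.997, 0.0, 0.001]
contact_force: [-2.3, -0.6, 4.4]
opening: 0.111
```

Contact felt with the floor. Release narrowly (~25 %), then rise.

>>> jog_arm(commands="0 0 0 0 0 0;0 0 0 0 0 0;0 0 0 0 0 0;0 0 0.02 0 0 0;0 0 0.05 0 0 0;0 0 0.09 0 0 0;0 0 0.13 0 0 0;0 0 0.13 0 0 0", gripper=27)

```text
time: 12.7
eef_pos: [0.5, 0.3422, 0.122]
tcp_rot: [-0.075, 0.997, 0.002, 0.005]
contact_force: [0.2, -0.3, -0.4]
opening: 0.272
```

```bash
python3 look.py bolt_short_centre w7.png
```

```text
12.75 [0.4984 0.3414 0.1192] [-0.0746  0.9972  0.0011  0.0028] 0.26821132138174214 [-0.1 -0.2 -0.9]
0.62 1928 [0.459  0.3353] [0.5361 0.3471] mid [0.4975 0.3412] 0.078 8.7
```

View pics/w7.png

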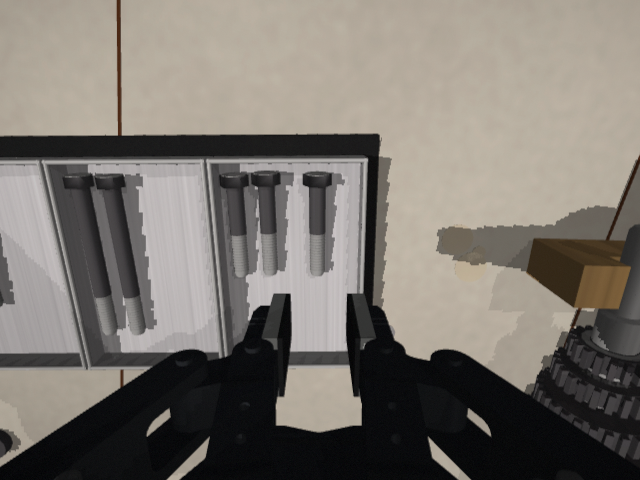

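>>> jog_arm(commands="0.091 -0.658 0 0 0 -2.232;0.091 -0.658 0 0 0 -2.232;0.091 -0.658 0 0 0 -2.232;0.091 -0.658 0 0 0 -2.232;0.091 -0.658 0 0 0 -2.232;0.091 -0.658 0 0 0 -2.232;0.091 -0.658 0 0 0 -2.232;0.091 -0.658 0 0 0 -2.232;0.091 -0.658 0 0 0 -2.232;0.091 -0.658 0 0 0 -2.232;0.091 -0.658 0 0 0 -2.232;0.091 -0.658 0 0 0 -2.232;0.091 -0.658 0 0 0 -2.232;0.091 -0.658 0 0 0 -2.232;0.091 -0.658 0 0 0 -2.232;0.091 -0.658 0 0 0 -2.232", gripper=35)

```text
time: 14.8
eef_pos: [0.5879, -0.3168, 0.1157]
tcp_rot: [0.863, 0.506, -0.0, 0.0]
contact_force: [0.5, 0.2, 0.0]
opening: 0.351
```

```bash
python3 look.py bolt_long_centre w8.png
```

```text
14.85 [ 0.5879 -0.3169  0.1157] [ 8.628e-01  5.055e-01 -0.000e+00  1.000e-04] 0.348532086065491 [-0.   0.6 -1. ]
0.71 2812 [ 0.5623 -0.3743] [ 0.6225 -0.2643] mid [ 0.5924 -0.3193] 0.125 61.3
```

View pics/w8.png

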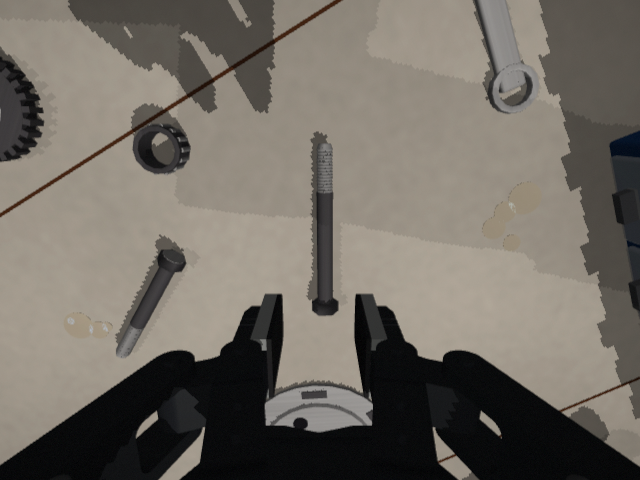

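>>> jog_arm(commands="0.003 -0.005 -0.05 0 0 0.01;0.003 -0.005 -0.1 0 0 0.01;0.003 -0.005 -0.125 0 0 0.01;0.003 -0.005 -0.132 0 0 0.01;0.003 -0.005 -0.135 0 0 0.01;0.003 -0.005 -0.135 0 0 0.01")

```text
time: 15.65
eef_pos: [0.5919, -0.3231, -0.0177]
tcp_rot: [0.861, 0.509, 0.001, 0.001]
contact_force: [0.4, -0.4, 0.2]
opening: 0.347
```

>>> jog_arm(commands="0 0 0 0 0 0;0 0 0 0 0 0;0 0 0 0 0 0;0 0 0 0 0 0;0 0 0 0 0 0", gripper=0, grip_force=60)

```text
time: 16.27
eef_pos: [0.5919, -0.3231, -0.0176]
tcp_rot: [0.861, 0.509, 0.001, 0.001]
contact_force: [-1.6, 0.4, 6.3]
opening: 0.109
```

>>> jog_arm(commands="0 0 0.01 0 0 0;0 0 0.03 0 0 0;0 0 0.06 0 0 0;0 0 0.1 0 0 0;0 0 0.1 0 0 0")

```text
time: 16.9
eef_pos: [0.5936, -0.3244, 0.0865]
tcp_rot: [0.861, 0.509, 0.002, 0.005]
contact_force: [1.2, -0.5, -0.6]
opening: 0.106
```

```bash
python3 look.py bolt_long_centre w9.png
```

```text
16.95 [ 0.592  -0.3233  0.0835] [0.8606 0.5094 0.0009 0.0023] 0.1089299559340788 [-0.3  0.3 -1.4]
```

View pics/w9.png

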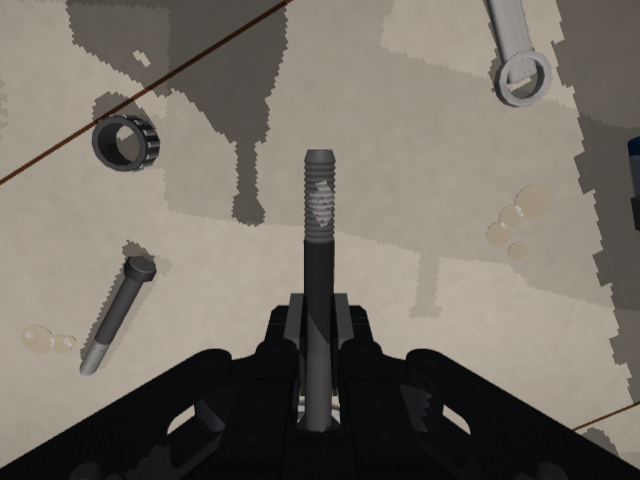

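>>> jog_arm(commands="-0.055 0.5575 0.01 0 0 -0.916;-0.055 0.5575 0.01 0 0 -0.916;-0.055 0.5575 0.01 0 0 -0.916;-0.055 0.5575 0.01 0 0 -0.916;-0.055 0.5575 0.01 0 0 -0.916;-0.055 0.5575 0.01 0 0 -0.916;-0.055 0.5575 0.01 0 0 -0.916;-0.055 0.5575 0.01 0 0 -0.916;-0.055 0.5575 0.01 0 0 -0.916;-0.055 0.5575 0.01 0 0 -0.916;-0.055 0.5575 0.01 0 0 -0.916;-0.055 0.5575 0.01 0 0 -0.916;-0.055 0.5575 0.01 0 0 -0.916;-0.055 0.5575 0.01 0 0 -0.916")

```text
time: 18.75
eef_pos: [0.5361, 0.2342, 0.0906]
tcp_rot: [0.997, 0.076, -0.0, 0.0]
contact_force: [-0.0, 0.2, -0.7]
opening: 0.107
```

```bash
python3 look.py kept_long_1_head w10.png
```

```text
18.8 [0.5361 0.2344 0.0907] [ 0.9971  0.0757  0.     -0.    ] 0.10581704412654963 [ 0.3 -0.  -1.6]
0.63 3388 [0.4858 0.1894] [0.6083 0.211 ] mid [0.5471 0.2002] 0.124 10.0
```

View pics/w10.png

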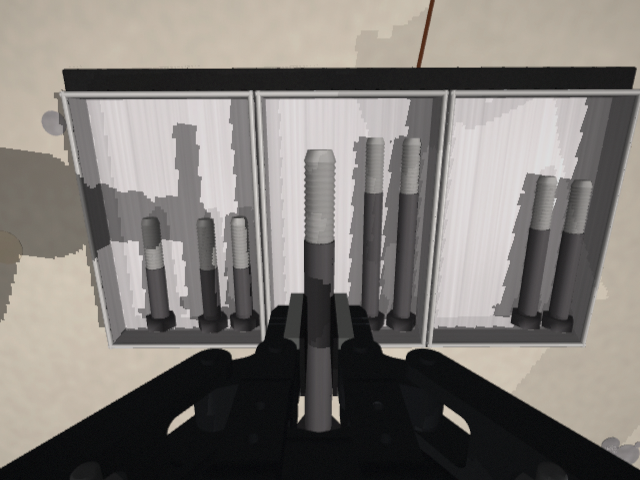

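>>> jog_arm(commands="0.003 0 -0.04 0 0 0;0.003 0 -0.075 0 0 0;0.003 0 -0.095 0 0 0;0.003 0 -0.1 0 0 0;0.003 0 -0.103 0 0 0;0.003 0 -0.104 0 0 0;0.003 0 -0.104 0 0 0")

```text
time: 19.73
eef_pos: [0.5398, 0.2354, -0.0116]
tcp_rot: [0.997, 0.076, 0.001, -0.0]
contact_force: [-2.5, -1.3, 5.5]
opening: 0.108
```

>>> jog_arm(commands="0 0 -0.0005 0 0 0;0 0 -0.001 0 0 0")

```text
time: 19.98
eef_pos: [0.5399, 0.2354, -0.0117]
tcp_rot: [0.997, 0.076, 0.001, -0.0]
contact_force: [-5.4, -1.7, 12.4]
opening: 0.11
```

>>> jog_arm(commands="0 0 0.001 0 0 0;0 0 0.001 0 0 0;0 0 0.001 0 0 0;0 0 0.02 0 0 0;0 0 0.05 0 0 0;0 0 0.09 0 0 0;0 0 0.13 0 0 0;0 0 0.13 0 0 0", gripper=27)

```text
time: 20.98
eef_pos: [0.5422, 0.236, 0.1217]
tcp_rot: [0.997, 0.076, 0.005, -0.001]
contact_force: [-0.5, -0.3, -0.8]
opening: 0.272
```

```bash
python3 look.py bolt_long_centre w11.png
```

```text
21.025 [0.5405 0.2356 0.1189] [ 9.971e-01  7.640e-02  2.800e-03 -5.000e-04] 0.2667150626046902 [-0.5  0.2 -0.6]
0.97 2782 [0.4815 0.2273] [0.6053 0.2455] mid [0.5434 0.2364] 0.125 8.4
0.55 2849 [0.4881 0.1687] [0.6115 0.1886] mid [0.5498 0.1787] 0.125 9.2
```

View pics/w11.png

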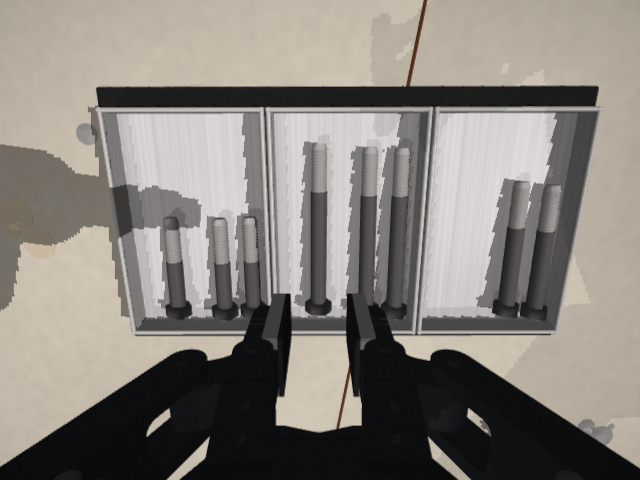

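>>> jog_arm(commands="-0.0995 -0.5385 0 0 0 0.354;-0.0995 -0.5385 0 0 0 0.354;-0.0995 -0.5385 0 0 0 0.354;-0.0995 -0.5385 0 0 0 0.354;-0.0995 -0.5385 0 0 0 0.354;-0.0995 -0.5385 0 0 0 0.354;-0.0995 -0.5385 0 0 0 0.354;-0.0995 -0.5385 0 0 0 0.354;-0.0995 -0.5385 0 0 0 0.354;-0.0995 -0.5385 0 0 0 0.354;-0.0995 -0.5385 0 0 0 0.354;-0.0995 -0.5385 0 0 0 0.354;-0.0995 -0.5385 0 0 0 0.354;-0.0995 -0.5385 0 0 0 0.354", gripper=35)

```text
time: 22.82
eef_pos: [0.4396, -0.3026, 0.1157]
tcp_rot: [0.968, 0.251, 0.0, 0.0]
contact_force: [-0.4, -0.4, 0.4]
opening: 0.352
```

```bash
python3 look.py bolt_medium_centre w12.png; python3 -c "
from h import *
print(get_state()['qpos'])"
```

```text
22.875 [ 0.4396 -0.3028  0.1157] [9.679e-01 2.512e-01 1.000e-04 1.000e-04] 0.3499232833925969 [ 0.4  0.4 -0.2]
0.75 2219 [ 0.3969 -0.3278] [ 0.4841 -0.2798] mid [ 0.4405 -0.3038] 0.1 28.8
[-7.93610357e-01  7.51337050e-02  2.00130941e+00  1.92937980e-06
  1.06498720e+00  2.69577992e-01]
```

View pics/w12.png

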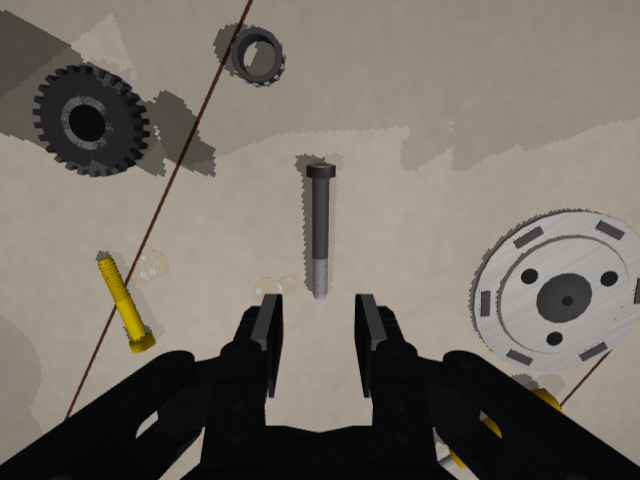

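>>> jog_arm(commands="0.003 0 -0.05 0 0 0;0.003 0 -0.1 0 0 0;0.003 0 -0.125 0 0 0;0.003 0 -0.132 0 0 0;0.003 0 -0.1345 0 0 0;0.003 0 -0.1345 0 0 0")

```text
time: 23.68
eef_pos: [0.4432, -0.3042, -0.0175]
tcp_rot: [0.968, 0.251, 0.001, 0.001]
contact_force: [0.0, -0.2, 0.5]
opening: 0.352
```

>>> jog_arm(commands="0 0 0 0 0 0;0 0 0 0 0 0;0 0 0 0 0 0;0 0 0 0 0 0;0 0 0 0 0 0", gripper=0, grip_force=60)

```text
time: 24.3
eef_pos: [0.4431, -0.3042, -0.0175]
tcp_rot: [0.968, 0.251, 0.001, 0.001]
contact_force: [-0.8, 0.2, 6.4]
opening: 0.11
```

>>> jog_arm(commands="0 0 0.01 0 0 0;0 0 0.03 0 0 0;0 0 0.06 0 0 0;0 0 0.1 0 0 0;0 0 0.1 0 0 0")

```text
time: 24.92
eef_pos: [0.4443, -0.3053, 0.085]
tcp_rot: [0.968, 0.251, 0.002, 0.003]
contact_force: [-0.2, 0.9, -1.0]
opening: 0.106
```

```bash
python3 look.py bolt_medium_centre w13.png
```

```text
24.975 [ 0.443  -0.304   0.0827] [9.681e-01 2.507e-01 9.000e-04 1.400e-03] 0.10827173148298601 [-0.8  0.  -1.2]
```

View pics/w13.png

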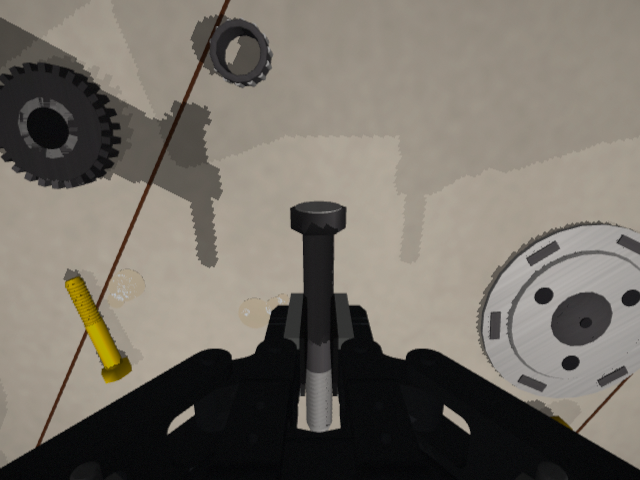

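>>> jog_arm(commands="0.1005 0.4275 0.01 0 0 2.79;0.1005 0.4275 0.01 0 0 2.79;0.1005 0.4275 0.01 0 0 2.79;0.1005 0.4275 0.01 0 0 2.79;0.1005 0.4275 0.01 0 0 2.79;0.1005 0.4275 0.01 0 0 2.79;0.1005 0.4275 0.01 0 0 2.79;0.1005 0.4275 0.01 0 0 2.79;0.1005 0.4275 0.01 0 0 2.79;0.1005 0.4275 0.01 0 0 2.79;0.1005 0.4275 0.01 0 0 2.79;0.1005 0.4275 0.01 0 0 2.79;0.1005 0.4275 0.01 0 0 2.79;0.1005 0.4275 0.01 0 0 2.79;0.1005 0.4275 0.01 0 0 2.79;0.1005 0.4275 0.01 0 0 2.79;0.1005 0.4275 0.01 0 0 2.79;0.1005 0.4275 0.01 0 0 2.79;0.1005 0.4275 0.01 0 0 2.79")

```text
time: 27.4
eef_pos: [0.5428, 0.1241, 0.091]
tcp_rot: [-0.077, 0.997, -0.0, -0.0]
contact_force: [0.9, -0.5, -0.5]
opening: 0.107
```

```bash
python3 look.py kept_medium_1_head w14.png
```

```text
27.45 [0.5429 0.1241 0.0911] [-7.72e-02  9.97e-01 -0.00e+00  1.00e-04] 0.10997933428227366 [ 0.6  0.3 -1. ]
0.9 2762 [0.5001 0.0821] [0.5987 0.0967] mid [0.5494 0.0894] 0.1 8.4
```

View pics/w14.png

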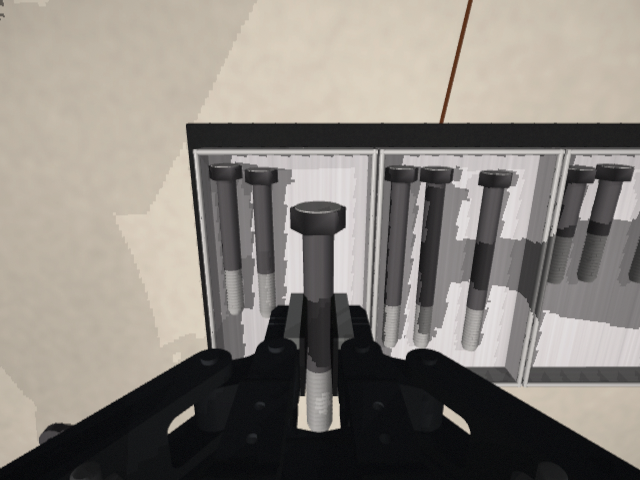

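>>> jog_arm(commands="0 0 -0.04 0 0 0;0 0 -0.075 0 0 0;0 0 -0.095 0 0 0;0 0 -0.1 0 0 0;0 0 -0.103 0 0 0;0 0 -0.1045 0 0 0;0 0 -0.1045 0 0 0")

```text
time: 28.38
eef_pos: [0.544, 0.1242, -0.0114]
tcp_rot: [-0.078, 0.997, -0.0, 0.001]
contact_force: [-2.5, -0.7, 5.8]
opening: 0.11
```

>>> jog_arm(commands="0 0 0 0 0 0;0 0 0 0 0 0;0 0 0 0 0 0;0 0 0.02 0 0 0;0 0 0.05 0 0 0;0 0 0.09 0 0 0;0 0 0.15 0 0 0;0 0 0.2 0 0 0;0 0 0.2 0 0 0", gripper=27)

```text
time: 29.5
eef_pos: [0.5464, 0.1244, 0.1944]
tcp_rot: [-0.078, 0.997, -0.0, 0.007]
contact_force: [0.2, 0.8, 0.5]
opening: 0.269
```

>>> jog_arm(commands="0 -0.05 0 0 0 0;0 -0.1 0 0 0 0;0 -0.15 0 0 0 0;0 -0.2 0 0 0 0;0 -0.25 0 0 0 0;0 -0.25 0 0 0 0;0 -0.25 0 0 0 0")

```text
time: 30.38
eef_pos: [0.5423, -0.1254, 0.1862]
tcp_rot: [-0.077, 0.997, 0.0, -0.0]
contact_force: [0.5, 0.4, -0.2]
opening: 0.273
```

```bash
python3 fit.py
python3 - <<'E'
from h import *
for n in ['top','side']:
    d=pickle.load(open(n+'.pkl','rb'));save(d,n+'9.png')
    im=cv2.cvtColor(d['frame'],cv2.COLOR_RGB2BGR)
    c=im[180:310,100:290] if n=='top' else im[280:480,180:350]
    cv2.imwrite(f'pics/{n}9c.png',cv2.resize(c,None,fx=3,fy=3,interpolation=cv2.INTER_CUBIC))
    for q in ['gear','bearing','lever','spanner','plate']:
        for r in cut_out(n,q)[:1]:
            v,u=np.nonzero(r['pixels']);print(n,q,np.median(world(d,u,v),0).round(3))
E
```

```text
top bolt_short_centre 0.64 182 [0.46  0.332] [0.535 0.344] mid [0.4975 0.3383] 0.075 8.9
top bolt_short_centre 0.55 226 [ 0.286 -0.225] [ 0.338 -0.17 ] mid [ 0.3118 -0.1976] 0.076 46.3
top bolt_medium_centre 0.77 257 [0.498 0.116] [0.596 0.132] mid [0.5473 0.1236] 0.099 9.3
top bolt_medium_centre 0.71 1834 [0.447 0.361] [0.624 0.316] mid [0.5354 0.3387] 0.182 -14.5
top bolt_long_centre 0.77 364 [0.479 0.225] [0.604 0.244] mid [0.5414 0.2343] 0.126 8.4
top kept_short_1_head 0.63 205 [0.464 0.297] [0.54 0.31] mid [0.5021 0.3035] 0.077 9.7
top kept_medium_1_head 0.73 206 [0.459 0.333] [0.534 0.344] mid [0.4969 0.3385] 0.076 8.8
top kept_medium_1_head 0.36 331 [0.48  0.225] [0.602 0.244] mid [0.5409 0.2345] 0.124 9.0
top kept_long_1_head 0.76 309 [0.482 0.188] [0.606 0.209] mid [0.5439 0.1983] 0.125 9.8
top tray_short 0.68 [531.3 331.8] [166.3 122.4] 8.8
top tray_medium 0.61 [570.  109.2] [173.6 113.6] 8.6
top tray_long 0.86 [549.6 216.5] [166.3 113.7] 8.8
side bolt_short_centre 0.86 257 [0.316 0.015] [0.385 0.05 ] mid [0.3508 0.0327] 0.077 26.7
side bolt_short_centre 0.68 439 [0.457 0.3
[... 792 characters left out ...]
[535.  328.4] [174.9 113.6] 8.7
side tray_medium 0.78 [570.2  99. ] [173.8 139.4] 8.3
side tray_medium 0.46 [494.8 344.5] [77.5 25.9] 15.4
side tray_medium 0.36 [549.2  86.2] [103.8  27.6] 6.3
side tray_long 0.71 [550.1  64.6] [103.5  24.4] 7.5
side tray_long 0.56 [548.5 217.8] [166.  114.1] 9.1
side tray_long 0.37 [545.8 128.4] [100.4  13.3] 7.8
side tray_long 0.26 [531.6 328.7] [167.  112.1] 8.7
top bearing [0.547 0.065 0.018]
top lever [0.747 0.006 0.009]
top spanner [ 0.758 -0.221  0.006]
top plate [ 0.484 -0.497  0.004]
side gear [ 0.428 -0.12   0.012]
side bearing [ 0.52  -0.202  0.013]
side lever [0.499 0.287 0.018]
side spanner [ 0.755 -0.195  0.006]
side plate [ 0.482 -0.488  0.003]
```

View pics/top9c.png

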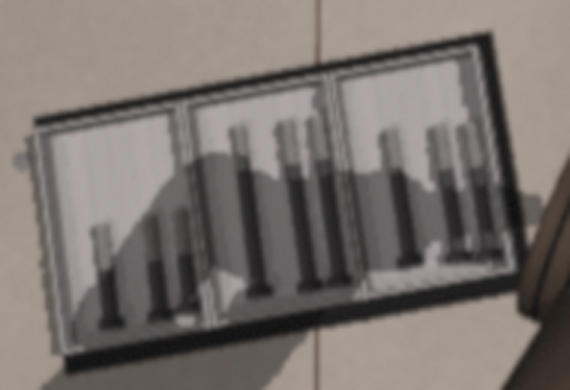

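View pics/side9c.png

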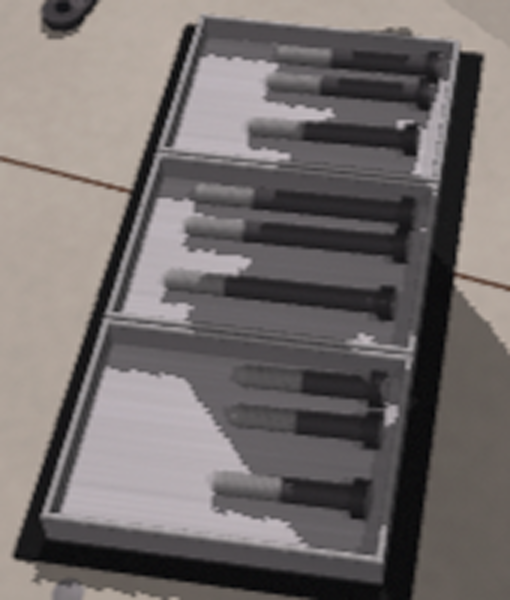

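All three bolts lie flat, parallel and level with the sorted ones, and the arm is clear.

```bash
python3 -c "
from plant import ctrl
print(ctrl.sign_off())"
```

```text
the job is handed in; nothing more can be done
None
```

I sorted all three bolts into the trays that hold their own length and handed the job in at about 30 s on the robot's clock. The hand-in reports no verdict.

- **First grasp missed:** the gripper closed above the short bolt without touching it. Both the side and wrist cameras put the fingertips about 25 mm higher than the reported TCP height. I corrected for that offset and the rest of the grasps and placings went cleanly.
- **Bolts in the trays:** the last top and side pictures show each bolt flat on its tray floor, heads the same way as the sorted ones. Each is within about 1–2° of the tray's direction, with heads within about 5 mm of the sorted heads' line.
- **Placing:** each bolt was let go only after contact with the floor was felt (4–12 N). The arm is clear and touches nothing.
- **Sorted bolts:** the ones I could re-measure (the inner one in each tray) agree with their starting positions to about 2 mm. The outer ones look unmoved in the pictures.
- **Other bench parts:** the lever, spanner and plate agree to within 4 mm in the top camera.
- **Disagreements:** the top and side cameras differ by 5–7 mm in y, as they did at the start. In the last check the network mislabelled the bearing and gave no gear in the top view, and mislabelled the lever in the side view. The side view put the gear and bearing about where they were at the start. The arm never came near any of these parts.

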